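# Set the shaving-mirror carriage at its stop and find the socket for its clamp nut

## Task

Slide the shaving mirror's carriage along its rail right up against the red end stop, without touching the mirror; then try the sockets from the tray on the carriage's brass clamp nut to find the one that fits, standing any that does not fit back upright in the tray. Finish while still holding the fitting socket in the gripper, upright and fully down over the nut, ready for tightening, with the carriage still at its stop and everything else on the board left where it is.

Things in the scene. Friction and masses are not known exactly. Their poses are not given: they have to be found in the camera images.
- mirror_carriage (a joint): Slide of the grey mirror carriage along its aluminium rail on the board, m: 0 at the low black end cap, 0.22 against the tall end stop with the red rubber face. It slides with about 5 N of friction, stays where it is left, and the stop is rigid.
- slide_knob (a point): Centre of the gripping part of the black round knob on top of the carriage, for sliding it: 22 mm wide, 21 mm high (10.5 mm above and below this point), 23.5 mm above the carriage top. Its +y axis is the rail's direction towards the end stop.
- nut_seat (a point): Centre of the underside of the brass hexagonal clamp nut, which lies 85 mm from the knob towards the stop. Nut 24 mm across flats, 13 mm high, top edge chamfered; the 16 mm threaded stud reaches 17 mm above this point. z is up; x is square to a flat (repeats every 60 degrees). The nut turns only stiffly about z.
- recess (a point): Centre of the floor of the round recess in the carriage top that the nut sits in, 38 mm wide and 14 mm deep: the carriage top is 14 mm above it. The socket that fits has about 0.7 mm of play round the nut and goes down until its mouth is on this floor; the others stop about 12 mm or more above it.
- socket_yellow_mid (a point): Centre of the deep steel socket with a yellow band, 78 mm long, standing on its hexagonal mouth in the tray. From 3 to 39 mm above this point it is a round shank 26 mm wide, to be gripped; its nut end below is 29 mm wide and holds a hexagon 26 mm deep. Mouth 39 mm below this point; z points from mouth to shank; x is square to a flat of its hexagon (repeats every 60 degrees). About 0.2 kg.
- socket_red_mid (a point): Centre of the deep steel socket with a red band, 78 mm long, standing on its hexagonal mouth in the tray. From 3 to 39 mm above this point it is a round shank 26 mm wide, to be gripped; its nut end below is 35 mm wide and holds a hexagon 26 mm deep. Mouth 39 mm below this point; z points from mouth to shank; x is square to a flat of its hexagon (repeats every 60 degrees). About 0.2 kg.
- socket_green_mid (a point): Centre of the deep steel socket with a green band, 78 mm long, standing on its hexagonal mouth in the tray. From 3 to 39 mm above this point it is a round shank 26 mm wide, to be gripped; its nut end below is 43 mm wide and holds a hexagon 26 mm deep. Mouth 39 mm below this point; z points from mouth to shank; x is square to a flat of its hexagon (repeats every 60 degrees). About 0.2 kg.
- mirror: Round shaving mirror, 132 mm wide, carried by the carriage on its wall side (towards the robot), leaning back 45 degrees on a stiff hinge; origin at its middle, 110 mm behind the carriage's middle line and about 94 mm above the board, top edge 145 mm above the board. Not to be touched.
- tray: Blue open tray fixed to the board, 115 x 272 mm outside, 24 mm high, 4 mm walls and floor; origin at the centre of its underside, y along its length. The three sockets stand in it in a row, about 80 mm apart.
- soap_box_low: Bystander: lower of a stacked pair of closed clear soap boxes, 75 x 108 x 36 mm; origin at the centre of its underside. Leave alone.
- soap_box_top: Bystander: upper of the stacked pair of closed clear soap boxes, 75 x 108 x 36 mm; origin at the centre of its underside. Leave alone.
- hair_clip: Bystander: aluminium hair clip, 16 x 82 x 14 mm, lying flat; origin at the centre of its underside. Leave alone.
- toothbrush_holder: Bystander: white ceramic toothbrush holder, 74 mm wide, 100 mm high, with two brushes in it that reach to 173 mm; origin at the centre of its underside. Leave alone.
- nail_brush: Bystander: wooden nail brush, 40 x 92 x 28 mm, bristles down; origin at the centre of its underside. Leave alone.
- jar: Bystander: closed orange plastic jar, 68 mm wide, 75 mm high; origin at the centre of its underside. Leave alone.
- ratchet: Bystander: steel ratchet handle with rubber grip, about 250 mm long, lying flat; origin at the centre of its underside. Leave alone.

How it is judged:
On the way, in this order (a step that is already met when the one before it is completed fails the run):
1. the carriage is slid up against the end stop (value of joint mirror_carriage above 0.216 m), for 0.2 s.
2. then the fitting socket is down over the nut (((z of socket_yellow_mid in the frame of nut_seat between 0.03 and 0.0425 m and horizontal distance between socket_yellow_mid and nut_seat below 0.003 m and angle between socket_yellow_mid's own z axis and vertical below 0.08 rad) or (z of socket_red_mid in the frame of nut_seat between 0.03 and 0.0425 m and horizontal distance between socket_red_mid and nut_seat below 0.003 m and angle between socket_red_mid's own z axis and vertical below 0.08 rad) or (z of socket_green_mid in the frame of nut_seat between 0.03 and 0.0425 m and horizontal distance between socket_green_mid and nut_seat below 0.003 m and angle between socket_green_mid's own z axis and vertical below 0.08 rad))), for 0.3 s.
At the end, for the whole second after the job is handed in: The carriage is within 4 mm of its stop; one socket is fully down over the nut (mouth within 3.5 mm of the recess floor, centred within 3 mm, upright within 4.6 degrees) and still held in the fingers (over 1.5 N of contact); the other two stand upright and at rest in the tray (value of joint mirror_carriage above 0.216 m and ((z of socket_yellow_mid in the frame of nut_seat between 0.03 and 0.0425 m and horizontal distance between socket_yellow_mid and nut_seat below 0.003 m and angle between socket_yellow_mid's own z axis and vertical below 0.08 rad and contact force between the fingers and socket_yellow above 1.5 N and x of socket_red_mid in the frame of tray between -0.055 and 0.055 m and y of socket_red_mid in the frame of tray between -0.133 and 0.133 m and z of each of socket_red_mid, socket_green_mid in the frame of tray below 0.05 m and angle between each of socket_red_mid, socket_green_mid's own z axis and vertical below 0.15 rad and linear speed of each of socket_red, socket_green below 0.03 m/s and x of socket_green_mid in the frame of tray between -0.055 and 0.055 m and y of socket_green_mid in the frame of tray between -0.133 and 0.133 m) or (z of socket_red_mid in the frame of nut_seat between 0.03 and 0.0425 m and horizontal distance between socket_red_mid and nut_seat below 0.003 m and angle between socket_red_mid's own z axis and vertical below 0.08 rad and contact force between the fingers and socket_red above 1.5 N and x of socket_yellow_mid in the frame of tray between -0.055 and 0.055 m and y of socket_yellow_mid in the frame of tray between -0.133 and 0.133 m and z of each of socket_yellow_mid, socket_green_mid in the frame of tray below 0.05 m and angle between each of socket_yellow_mid, socket_green_mid's own z axis and vertical below 0.15 rad and linear speed of each of socket_yellow, socket_green below 0.03 m/s and x of socket_green_mid in the frame of tray between -0.055 and 0.055 m and y of socket_green_mid in the frame of tray between -0.133 and 0.133 m) or (z of socket_green_mid in the frame of nut_seat between 0.03 and 0.0425 m and horizontal distance between socket_green_mid and nut_seat below 0.003 m and angle between socket_green_mid's own z axis and vertical below 0.08 rad and contact force between the fingers and socket_green above 1.5 N and x of socket_yellow_mid in the frame of tray between -0.055 and 0.055 m and y of socket_yellow_mid in the frame of tray between -0.133 and 0.133 m and z of each of socket_yellow_mid, socket_red_mid in the frame of tray below 0.05 m and angle between each of socket_yellow_mid, socket_red_mid's own z axis and vertical below 0.15 rad and linear speed of each of socket_yellow, socket_red below 0.03 m/s and x of socket_red_mid in the frame of tray between -0.055 and 0.055 m and y of socket_red_mid in the frame of tray between -0.133 and 0.133 m))); the arm keeps its last pose, push and grip.
It fails at once if the mirror is touched (contact force between mirror and anything else above 1 N).
It fails at once if another thing on the board is moved by more than 25 mm (distance of any of soap_box_low, soap_box_top, hair_clip, toothbrush_holder, nail_brush, jar, ratchet from where it was at the start of the episode above 0.025 m).
It also fails if it takes over 72 s, if anything falls off the work surface, if the arm or the gripper's body presses on something with over 40 N, if the wrist force passes 120 N, or if a joint passes its speed limit or range.

## Robot

A 7-joint arm with a two-finger parallel gripper is mounted at the origin on the work surface. World frame = base frame: x ahead of the robot, y to its left, z up, the work surface at z = 0. Lengths are in m, angles in rad, forces in N, time in s.
With the tool pointing down it reaches from about 0.35 to 0.9 m from the base axis. Payload 8.1 kg.
Tool frame: the origin (TCP) lies midway between the tips of the shut fingers; the grasp point (between the pads) lies 19 mm behind it; z points along the fingers, y is the line along which they close (so a half turn about z gives the same grasp; the last joint's range is limited). The gripper opens to 92 mm and grips with 3 to 60 N. Pads are 19 mm wide; open, the fingers measure 130 mm over their backs; the gripper's body (75 mm by 190 mm) begins 47 mm behind the grasp point.
Start: joints at [-1.322, 0.434, 0.025, 1.573, -0.012, 1.134, -0.075], TCP at [0.215, 0.587, 0.227] pointing down, gripper open.
Joint ranges: [-2.62, 2.62], [-0.44, 2.09], [-1.27, 1.32], [0.08, 2.57], [-1.32, 4.46], [0.12, 2], [-2.74, 2.74]. Speed limits (rad/s): [2.22, 2.22, 3.01, 3.01, 3.14, 3.14, 3.14].

## Interface

Orientations are given as a rotation vector (axis times angle).
In Python, from cell import arm gives the robot as it stands.
- The arm moves only by the tool send_rows, never from a script. Its argument "increments" is a list of rows, each a list of 3 entries, a list of its own where there are three numbers: the finger opening in cm, from 0 to 9.18, then the shift along the tool's x, y, z in cm, then the turn, a rotation vector about the tool's x, y, z in rad. A call has 1 to 5 rows; each row shifts and turns the commanded pose from where the row before left it, along the tool's axes as they then stand; what a row does not reach is not made up. A row lasts 1/10 s, in which the tool goes at most 50 mm and 8.59 degrees, less where a joint would pass 70% of its speed; a pose out of reach is approached as far as the arm can. A call is refused whole if a number of a shift passes 5 or a number of a turn 0.15, either way. A call with a gripper value outside its range is refused whole. The fingers move at their own pace and stop on an object; "force" is the grip in N (left out, the last holds). Time passes only in rows, so rows that do not move let the fingers close. It gives the time, the measured TCP pose, the force, the opening and the grip force at its end, in the units of the state.
- arm.observe(): the state, without advancing time (a new reading comes with each control period).
- arm.get_image(name): name is "side" or "top" or "wrist"; returns the picture (420x560x3 uint8, red, green, blue); there is no depth.
- arm.camera_params(name): a dict with "camera_matrix" (3x3 intrinsics, pixels), "R" (3x3) and "t" (3): a world point X has camera coordinates R X + t. Camera axes: x right, y down, z forward; pixel columns grow to the right and rows downward; lengths in m; the calibration is good to about 2 mm. A picture is of the moment at which its call begins: read the wrist's pose just before it. camera_params takes no time and is no camera call; for the wrist camera it gives the pose at the moment of the call.
- arm.sign_off(): hands the job in; it is judged then, once.
The state is a dict: "clock": time; "joints": joint angles; "dq": joint speeds; "joint_efforts": joint torques, N m; "position": TCP position; "ee_rot": TCP orientation; "force": force on the tool from outside, world axes, zero at the start; "ft_torque": the same for the moment, N m; "width": opening from 0.0 (shut) to 1.0 (fully open); "gripper_force": force on a finger pad.
Only numpy, scipy, OpenCV 4.12 (cv2) and the standard library are available. Lean on these libraries where they do the work, as an engineer would, in place of code of your own. Each camera call takes 0.05 s, during which the arm holds its last target. There are 200 camera calls.

## Working session

There is one attempt and no reset: what is moved stays moved. The work goes in short steps, Python scripts to look and compute and a tool call to move; the robot and the scene stay as the last step left them, time stands still between calls to the robot, and variables do not carry over. Pictures are saved under pics/ and viewed, at most 10 in all, crops included, and the job is handed in when it is done.

Besides the shell and the picture viewer there is one more tool, called after ">>>" by a JSON object that holds its "method" and its "body", one argument or row to a line. send_rows: Moves the arm, as the interface text tells. Its arguments: {"type":"object","properties":{"increments":{"type":"array"},"force":{"type":"number"}},"required":["increments"]}

```bash
ls; mkdir -p pics; python3 - <<'E'
from cell import arm
import cv2,numpy as np
s=arm.observe()
print({k:np.round(v,3).tolist() for k,v in s.items()})
for n in ("top","side"):
    im=arm.get_image(n); cv2.imwrite(f"pics/{n}0.png",im[:,:,::-1])
    c=arm.camera_params(n); print(n,np.round(c["camera_matrix"],1).tolist(),np.round(c["R"],3).tolist(),np.round(-np.array(c["R"]).T@c["t"],3))
E
```

```text
pics
{'clock': 0.0, 'joints': [-1.322, 0.435, 0.025, 1.574, -0.012, 1.134, -0.075], 'dq': [0.0, -0.001, 0.0, -0.001, -0.001, 0.001, -0.0], 'joint_efforts': [-0.001, -66.783, 0.984, -31.448, -0.061, 0.043, 0.0], 'position': [0.215, 0.586, 0.226], 'ee_rot': [-0.55, -3.093, 0.002], 'force': [-0.91, -0.079, -0.098], 'ft_torque': [0.008, -0.015, -0.066], 'gripper_force': 0.0, 'width': 0.998}
top [[443.9, 0.0, 273.3], [0.0, 443.9, 213.1], [0.0, 0.0, 1.0]] [[-0.013, -1.0, 0.012], [-0.995, 0.012, -0.101], [0.101, -0.014, -0.995]] [4.730e-01 1.000e-03 1.104e+00]
side [[506.1, 0.0, 282.8], [0.0, 506.1, 210.3], [0.0, 0.0, 1.0]] [[-0.989, -0.149, -0.004], [-0.112, 0.758, -0.643], [0.098, -0.635, -0.766]] [0.472 0.685 0.887]
```

View pics/top0.png

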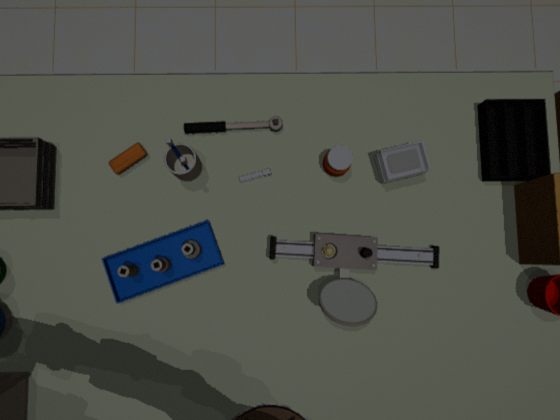

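View pics/side0.png

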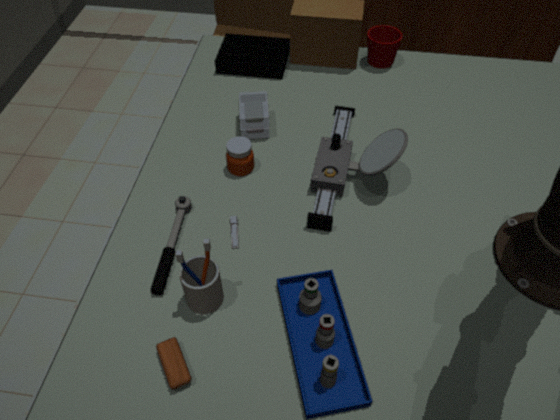

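The top view shows the rail running from its left end cap/stop at (272,247) to its right cap at (437,256). The nut is at (329,251), the knob at (366,253), the mirror at (348,300), and the sockets at (127,270), (160,264) and (191,248). The side view shows the same things with the nut at (330,173) and the knob at (336,142). I'll enlarge for exact pixels.

```bash
python3 - <<'E'
import cv2,numpy as np
t=cv2.imread("pics/top0.png");s=cv2.imread("pics/side0.png")
def crop(im,x,y,w,h,W,H):
    return np.clip(cv2.resize(im[y:y+h,x:x+w],(W,H),interpolation=cv2.INTER_CUBIC).astype(float)*1.7,0,255).astype(np.uint8)
A=crop(t,260,220,100*2,75,800,300)   #x4
B=crop(t,95,215,133,100,400,300)     #x3
C=crop(s,295,95,57,150,114*1,300)    # x2
C=crop(s,295,100,70,105,200,300)
D=crop(s,285,265,67,100,200,300)
cv2.imwrite("pics/comp.png",np.vstack([A,np.hstack([B,C,D])]))
E
```

```text
(no output)
```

View pics/comp.png

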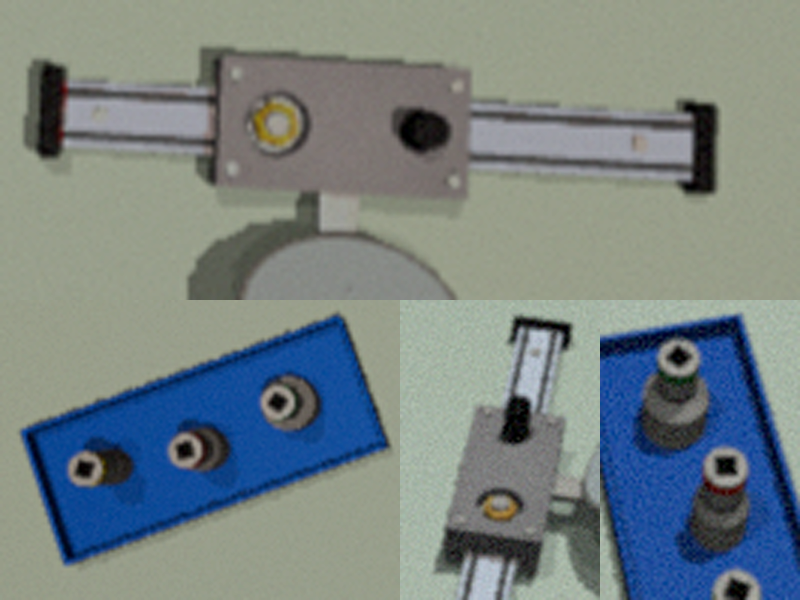

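The composite shows the red face on the stop at the left, the nut at (329.2,251) and the knob top at (367.5,252.5) in the top view. The socket tops are at (124,271), (156.5,265.3) and (188,249).

On geometry, yellow (29 mm outside) cannot hold a hexagon larger than 24 mm AF, since that measures 27.7 mm over corners. Green at 43 mm cannot enter the 38 mm recess. So red (35 mm) should be the one that fits.

```bash
cat > h.py <<'E'
import numpy as np,cv2
from cell import arm
from scipy.spatial.transform import Rotation as Ro
def ray(n,p,c=None):
    c=c or arm.camera_params(n);R=np.array(c["R"]);K=np.array(c["camera_matrix"])
    d=R.T@np.linalg.solve(K,[p[0],p[1],1]);return -R.T@np.array(c["t"]),d/np.linalg.norm(d)
def plane(n,p,z,c=None):
    o,d=ray(n,p,c);return o+d*(z-o[2])/d[2]
def tri(p,q):
    o,d=ray("top",p);a,b=ray("side",q)
    s=np.linalg.lstsq(np.c_[d,-b],a-o,rcond=None)[0]
    P,Q=o+d*s[0],a+b*s[1];return (P+Q)/2,np.linalg.norm(P-Q)
E
python3 - <<'E'
from h import *
np.set_printoptions(precision=4,suppress=True)
for n,p,q in [("yel",(124,271),(331.2,361)),("red",(156.5,265.3),(327.2,320.7)),("grn",(188,249),(311.5,284.3)),("nut",(329.25,251),(329.7,172.1)),("knob",(367.5,252.5),(336,135.7))]:
    print(n,*tri(p,q), plane("top",p,.082) if n in("yel","red","grn") else "")
cs=[(260+a/4,220+b/4) for a,b in[(237,73),(457,87),(232,168),(454,181)]]
for z in(.05,.06,.07):
    P=[plane("top",c,z)[:2] for c in cs];print(z,*P,np.mean(P,0),(np.arctan2(*(P[0]-P[1])[::-1]),np.arctan2(*(P[2]-P[3])[::-1])))
    print(plane("top",(329.25,251),z),plane("top",(367.5,252.5),z+.03))
print("tray corners",*[plane("top",(95+a/3,215+b/3),.024)[:2] for a,b in[(22,131),(340,16),(388,145),(66,264)]])
print("redface",plane("top",(260+66/4,220+105/4),.05),"carriage L edge",plane("top",(260+215/4,220+118/4),.06))
E
```

```text
yel [0.4476 0.3283 0.0812] 0.0005947794878341089 [0.4479 0.328  0.082 ]
red [0.4603 0.255  0.08  ] 0.0009434194838444405 [0.4598 0.2545 0.082 ]
grn [0.4963 0.1838 0.0779] 0.0004427292644796785 [0.496  0.1831 0.082 ]
nut [ 0.4888 -0.1464  0.0417] 0.0021838361101775626 
knob [ 0.4838 -0.2289  0.0819] 0.0025379092740533318 
0.05 [ 0.5181 -0.1222] [ 0.5081 -0.253 ] [ 0.4621 -0.1179] [ 0.4526 -0.2492] [ 0.4852 -0.1856] (np.float64(1.4945741711815557), np.float64(1.4992898910448051))
[ 0.4876 -0.1452  0.05  ] [ 0.4826 -0.2293  0.08  ]
0.06 [ 0.5177 -0.1211] [ 0.5078 -0.2506] [ 0.4622 -0.1168] [ 0.4528 -0.2468] [ 0.4851 -0.1838] (np.float64(1.4945741711815554), np.float64(1.4992898910448051))
[ 0.4875 -0.1439  0.06  ] [ 0.4825 -0.227   0.09  ]
0.07 [ 0.5172 -0.1199] [ 0.5074 -0.2482] [ 0.4623 -0.1157] [ 0.453  -0.2445] [ 0.485  -0.1821] (np.float64(1.4945741711815552), np.float64(1.4992898910448054))
[ 0.4873 -0.1425  0.07  ] [ 0.4824 -0.2248  0.1   ]
tray corners [0.4767 0.3992] [0.5663 0.1444] [0.4616 0.1057] [0.371  0.3617]
redface [ 0.5005 -0.0204  0.05  ] carriage L edge [ 0.4914 -0.1075  0.06  ]
```

```bash
cat >> h.py <<'E'
def yawR(axis_y):  # tool down, tool y along given world xy dir
    y=np.array([*axis_y,0])/np.linalg.norm(axis_y);z=np.array([0,0,-1.]);return np.c_[np.cross(y,z),y,z]
def plan(legs,w=9.18,p=None,R=None):
    """legs: (pos, ydir or None, nrows)."""
    s=arm.observe();p=np.array(s["position"]) if p is None else p;R=Ro.from_rotvec(s["ee_rot"]) if R is None else R
    for P,yd,n in legs:
        P=np.array(P)
        if yd is None: rv=np.zeros(3)
        else:
            c=[(R.inv()*Ro.from_matrix(yawR(k*np.array(yd)))).as_rotvec() for k in(1,-1)]
            rv=min(c,key=np.linalg.norm)
        for k in range(n):
            d=np.round(R.inv().apply((P-p)/(n-k))*100,2);r=np.round(rv/n,3)
            print([w,d.tolist(),r.tolist()])
            p=p+R.apply(d/100);R=R*Ro.from_rotvec(r)
        print("--",np.round(p,4))
def st():
    s=arm.observe();print(round(float(s["clock"]),2),np.round(s["position"],4),np.round(Ro.from_rotvec(s["ee_rot"]).as_matrix()[:,1],3),"F",np.round(s["force"],1),"w",round(float(s["width"])*91.8,1),"g",round(float(s["gripper_force"]),1));return s
E
python3 - <<'E'
from h import *
st();s=arm.observe();print(Ro.from_rotvec(s["ee_rot"]).as_matrix().round(3))
plan([((.44,.255,.25),(.074,.997),9)])
E
```

```text
0.1 [0.2153 0.5863 0.226 ] [ 0.345  0.939 -0.001] F [-1.   1.1  0.2] w 91.5 g 0.0
[[-0.939  0.345 -0.   ]
 [ 0.345  0.939 -0.001]
 [-0.    -0.001 -1.   ]]
[9.18, [-3.61, -2.6, -0.26], [-0.0, -0.0, -0.031]]
[9.18, [-3.53, -2.71, -0.26], [-0.0, -0.0, -0.031]]
[9.18, [-3.45, -2.81, -0.26], [-0.0, -0.0, -0.031]]
[9.18, [-3.36, -2.92, -0.26], [-0.0, -0.0, -0.031]]
[9.18, [-3.26, -3.02, -0.26], [-0.0, -0.0, -0.031]]
[9.18, [-3.17, -3.12, -0.27], [-0.0, -0.0, -0.031]]
[9.18, [-3.07, -3.22, -0.26], [-0.0, -0.0, -0.031]]
[9.18, [-2.97, -3.31, -0.27], [-0.0, -0.0, -0.031]]
[9.18, [-2.87, -3.4, -0.26], [-0.0, -0.0, -0.031]]
-- [0.44  0.255 0.25 ]
```

>>> {"method": "send_rows", "body": {
  "increments": [
    [9.18,[-3.6,-2.6,-0.3],[0,0,-0.031]],
    [9.18,[-3.5,-2.7,-0.3],[0,0,-0.031]],
    [9.18,[-3.45,-2.8,-0.3],[0,0,-0.031]],
    [9.18,[-3.35,-2.9,-0.3],[0,0,-0.031]],
    [9.18,[-3.25,-3.0,-0.3],[0,0,-0.031]]
  ]
}}

```text
clock: 0.6
position: [0.3405, 0.4015, 0.2416]
ee_rot: [-0.307, -3.126, 0.001]
force: [1.0, -0.3, 0.9]
width: 1.003
gripper_force: 0.0
```

>>> {"method": "send_rows", "body": {
  "increments": [
    [9.18,[-3.15,-3.1,-0.3],[0,0,-0.031]],
    [9.18,[-3.05,-3.2,-0.2],[0,0,-0.031]],
    [9.18,[-2.95,-3.3,-0.2],[0,0,-0.031]],
    [9.18,[-2.85,-3.4,-0.2],[0,0,-0.031]],
    [9.18,[0,0,0],[0,0,0]]
  ]
}}

```text
clock: 1.1
position: [0.4426, 0.2504, 0.251]
ee_rot: [0.127, 3.137, -0.004]
force: [0.1, 0.0, 0.0]
width: 1.001
gripper_force: 0.0
```

```bash
python3 - <<'E'
from h import *
np.set_printoptions(precision=4,suppress=True)
st();c=arm.camera_params("wrist");im=arm.get_image("wrist");cv2.imwrite("pics/w1.png",im[:,:,::-1])
import pickle;pickle.dump(c,open("w1.pkl","wb"));print(c)
plan([((.475,-.15,.23),(.074,.997),10),((.4825,-.229,.15),(.074,.997),3)],w=7)
E
```

```text
1.1 [0.4426 0.2504 0.251 ] [ 0.081  0.997 -0.002] F [0.1 0.  0. ] w 91.9 g 0.0
{'camera_matrix': array([[309.8592,   0.    , 279.5872],
       [  0.    , 309.8592, 211.0188],
       [  0.    ,   0.    ,   1.    ]]), 'R': array([[ 0.0815,  0.9967, -0.0011],
       [ 0.9602, -0.0782,  0.2683],
       [ 0.2673, -0.0229, -0.9633]]), 't': array([-0.2849, -0.4445,  0.2993])}
[7, [-0.66, -4.0, 0.21], [-0.0, 0.0, -0.0]]
[7, [-0.66, -4.0, 0.21], [-0.0, 0.0, -0.0]]
[7, [-0.66, -4.0, 0.21], [-0.0, 0.0, -0.0]]
[7, [-0.66, -4.0, 0.21], [-0.0, 0.0, -0.0]]
[7, [-0.66, -3.99, 0.21], [-0.0, 0.0, -0.0]]
[7, [-0.66, -4.0, 0.21], [-0.0, 0.0, -0.0]]
[7, [-0.66, -3.99, 0.21], [-0.0, 0.0, -0.0]]
[7, [-0.66, -4.0, 0.21], [-0.0, 0.0, -0.0]]
[7, [-0.66, -3.99, 0.21], [-0.0, 0.0, -0.0]]
[7, [-0.67, -4.0, 0.22], [-0.0, 0.0, -0.0]]
-- [ 0.475  -0.1501  0.23  ]
[7, [-0.45, -2.6, 2.67], [-0.0, 0.0, -0.002]]
[7, [-0.45, -2.6, 2.67], [-0.0, 0.0, -0.002]]
[7, [-0.45, -2.61, 2.67], [-0.0, 0.0, -0.002]]
-- [ 0.4825 -0.229   0.15  ]
```

View pics/w1.png

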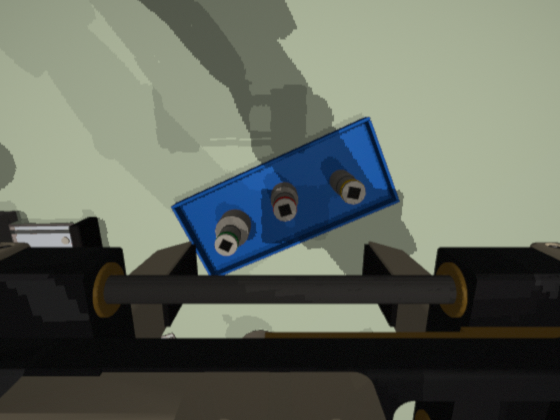

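The wrist view shows the socket tops at green (227,244), red (285,210) and yellow (353,192). Image down is +x.

```bash
python3 - <<'E'
from h import *
import pickle;np.set_printoptions(precision=4,suppress=True)
c=pickle.load(open("w1.pkl","rb"))
print("cam",-c["R"].T@c["t"])
im=cv2.imread("pics/w1.png").astype(int)
# square drive hole of the red socket: dark pixels near (285,210), top face z=.082
for n,(x,y) in dict(g=(227,244),r=(285,210),y=(353,192)).items():
    w=im[y-9:y+10,x-9:x+10].sum(2);m=w<100;v,u=np.nonzero(m)
    print(n,m.sum(),u.mean()+x-9,v.mean()+y-9,plane("wrist",(u.mean()+x-9,v.mean()+y-9),.082,c),plane("wrist",(x,y),.082,c))
E
```

```text
cam [0.37   0.256  0.4072]
g 88 226.22727272727272 244.32954545454547 [0.4941 0.1854 0.082 ] [0.4938 0.1863 0.082 ]
r 104 284.52884615384613 209.7596153846154 [0.4593 0.2538 0.082 ] [0.4596 0.2542 0.082 ]
y 104 353.5673076923077 192.54807692307693 [0.4462 0.329  0.082 ] [0.4456 0.3284 0.082 ]
```

>>> {"method": "send_rows", "body": {
  "increments": [
    [9.18,[-0.7,-4.0,0.2],[0,0,0]],
    [9.18,[-0.7,-4.0,0.2],[0,0,0]],
    [9.18,[-0.7,-4.0,0.2],[0,0,0]],
    [9.18,[-0.6,-4.0,0.2],[0,0,0]],
    [8,[-0.6,-4.0,0.2],[0,0,0]]
  ]
}}

```text
clock: 1.65
position: [0.4569, 0.0547, 0.2405]
ee_rot: [-0.111, -3.139, -0.001]
force: [1.6, 0.5, -0.2]
width: 0.955
gripper_force: 0.0
```

>>> {"method": "send_rows", "body": {
  "increments": [
    [6,[-0.7,-4.0,0.2],[0,0,0]],
    [6,[-0.7,-4.0,0.2],[0,0,0]],
    [6,[-0.7,-4.0,0.2],[0,0,0]],
    [6,[-0.6,-4.0,0.2],[0,0,0]],
    [6,[-0.6,-4.0,0.2],[0,0,0]]
  ]
}}

```text
clock: 2.15
position: [0.476, -0.147, 0.2304]
ee_rot: [-0.111, -3.139, -0.001]
force: [0.5, -0.0, -0.6]
width: 0.657
gripper_force: 0.0
```

>>> {"method": "send_rows", "body": {
  "increments": [
    [6,[-0.4,-2.6,1.0],[0,0,0]],
    [6,[-0.4,-2.6,1.0],[0,0,0]],
    [6,[-0.4,-2.6,1.0],[0,0,0]],
    [6,[0,0,0],[0,0,0]]
  ]
}}

```text
clock: 2.55
position: [0.4814, -0.2278, 0.1993]
ee_rot: [-0.119, -3.137, 0.002]
force: [0.3, -0.9, 0.9]
width: 0.655
gripper_force: 0.0
```

```bash
python3 - <<'E'
from h import *
import pickle;np.set_printoptions(precision=4,suppress=True)
st();c=arm.camera_params("wrist");im=arm.get_image("wrist");cv2.imwrite("pics/w2.png",im[:,:,::-1])
pickle.dump(c,open("w2.pkl","wb"))
E
```

```text
2.55 [ 0.4814 -0.2278  0.1993] [ 0.076  0.997 -0.001] F [ 0.3 -0.9  0.9] w 60.2 g 0.0
```

View pics/w2.png

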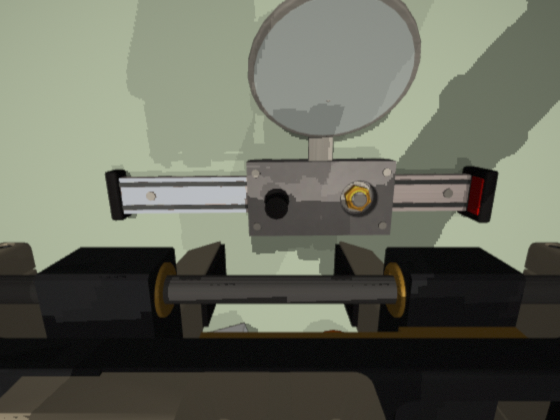

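The wrist view shows the knob at (276,204), the nut at (358,197), and the red stop face at (473,196). The mirror is clear, on the far side from the gripper body.

```bash
python3 - <<'E'
from h import *
import pickle;np.set_printoptions(precision=4,suppress=True)
c=pickle.load(open("w2.pkl","rb"))
def tw(p,q):
    o,d=ray("top",p);a,b=ray("wrist",q,c);s=np.linalg.lstsq(np.c_[d,-b],a-o,rcond=None)[0];P,Q=o+d*s[0],a+b*s[1];return (P+Q)/2,np.linalg.norm(P-Q)
print("stud",*tw((329.25,251),(360,198)),"knob",*tw((367.5,252.5),(276,207)))
T=[(260+a/4,220+b/4) for a,b in[(237,73),(457,87),(232,168),(454,181)]]
W=[(383,226),(257,226),(388,172),(254,173)]
for a,b in zip(T,W):print(*tw(a,b))
for z in(.045,.05,.055):print(z,"stud",plane("wrist",(360,198),z+.003,c)[:2],"knobtop",plane("wrist",(276,207),z+.034,c)[:2],plane("top",(367.5,252.5),z+.034)[:2])
E
```

```text
stud [ 0.4873 -0.1458  0.0443] 0.0008706418787592056 knob [ 0.4828 -0.2316  0.0708] 0.0005930639095715795
[ 0.5182 -0.1225  0.0472] 6.245914023570744e-05
[ 0.5083 -0.254   0.0464] 0.00027101870297578624
[ 0.4619 -0.1182  0.047 ] 0.00033477436452399425
[ 0.4529 -0.2518  0.0411] 0.0012668951710775344
0.045 stud [ 0.486  -0.1465] knobtop [ 0.4809 -0.2316] [ 0.4826 -0.2295]
0.05 stud [ 0.4848 -0.1477] knobtop [ 0.4796 -0.2314] [ 0.4825 -0.2284]
0.055 stud [ 0.4835 -0.149 ] knobtop [ 0.4783 -0.2312] [ 0.4825 -0.2273]
```

>>> {"method": "send_rows", "body": {
  "increments": [
    [6,[0,-0.2,3.5],[0,0,0]],
    [6,[0,0,3.5],[0,0,0]],
    [6,[0,0,3.5],[0,0,0]],
    [6,[0,0,2.8],[0,0,0]],
    [6,[0,0,1.0],[0,0,0]]
  ],
  "force": 20
}}

```text
clock: 3.1
position: [0.4811, -0.2248, 0.0555]
ee_rot: [-0.111, -3.136, -0.004]
force: [-0.5, -0.8, -0.0]
width: 0.651
gripper_force: 0.0
```

>>> {"method": "send_rows", "body": {
  "increments": [
    [1.5,[0,0,0],[0,0,0]],
    [1.5,[0,0,0],[0,0,0]],
    [1.5,[0,0,0],[0,0,0]],
    [1.5,[0,0,0],[0,0,0]],
    [1.5,[0,0,0],[0,0,0]]
  ],
  "force": 20
}}

```text
clock: 3.6
position: [0.4826, -0.2286, 0.0588]
ee_rot: [0.115, 3.137, -0.002]
force: [-0.3, -5.8, 2.5]
width: 0.271
gripper_force: 2.6
```

>>> {"method": "send_rows", "body": {
  "increments": [
    [1.5,[0,0,0],[0,0,0]],
    [1.5,[0,0,0],[0,0,0]],
    [1.5,[0,1.5,0],[0,0,0]],
    [1.5,[0,1.5,0],[0,0,0]],
    [1.5,[0,1.5,0],[0,0,0]]
  ]
}}

```text
clock: 4.1
position: [0.4856, -0.1844, 0.0587]
ee_rot: [0.118, 3.138, -0.003]
force: [-1.6, -5.7, 8.0]
width: 0.232
gripper_force: 20.0
```

>>> {"method": "send_rows", "body": {
  "increments": [
    [1.5,[0,1.5,0],[0,0,0]],
    [1.5,[0,1.0,0],[0,0,0]],
    [1.5,[0,0.5,0],[0,0,0]],
    [1.5,[0,0,0],[0,0,0]]
  ]
}}

```text
clock: 4.5
position: [0.4877, -0.1526, 0.0586]
ee_rot: [0.114, 3.139, 0.0]
force: [-2.4, 0.7, 11.1]
width: 0.232
gripper_force: 20.0
```

>>> {"method": "send_rows", "body": {
  "increments": [
    [1.5,[0,0.4,-0.1],[0,0,0]],
    [1.5,[0,0.4,0],[0,0,0]],
    [1.5,[0,0.2,0],[0,0,0]],
    [1.5,[0,0.2,0],[0,0,0]]
  ]
}}

```text
clock: 4.9
position: [0.4884, -0.1416, 0.0588]
ee_rot: [0.116, 3.139, -0.002]
force: [-0.1, -5.7, -2.6]
width: 0.233
gripper_force: 20.0
```

>>> {"method": "send_rows", "body": {
  "increments": [
    [1.5,[0,0.2,0],[0,0,0]],
    [1.5,[0,0.1,0],[0,0,0]],
    [1.5,[0,0,0],[0,0,0]]
  ]
}}

```text
clock: 5.2
position: [0.4885, -0.1398, 0.0588]
ee_rot: [0.117, 3.139, -0.003]
force: [1.1, -9.6, -4.0]
width: 0.229
gripper_force: 20.0
```

>>> {"method": "send_rows", "body": {
  "increments": [
    [1.5,[0,0.2,0],[0,0,0]],
    [1.5,[0,0.2,0],[0,0,0]],
    [1.5,[0,0,0],[0,0,0]],
    [1.5,[0,0,0],[0,0,0]]
  ]
}}

```text
clock: 5.6
position: [0.4885, -0.1397, 0.0588]
ee_rot: [0.122, 3.138, -0.01]
force: [0.3, -21.2, -6.7]
width: 0.228
gripper_force: 20.0
```

>>> {"method": "send_rows", "body": {
  "increments": [
    [1.5,[0,-0.4,0],[0,0,0]],
    [5,[0,0,0],[0,0,0]],
    [5,[0,0,0],[0,0,0]],
    [5,[0,0,0],[0,0,0]],
    [5,[0,0,-1],[0,0,0]]
  ]
}}

```text
clock: 6.1
position: [0.4875, -0.1368, 0.0682]
ee_rot: [-0.113, -3.137, -0.001]
force: [-0.2, 0.7, 0.3]
width: 0.518
gripper_force: 0.0
```

>>> {"method": "send_rows", "body": {
  "increments": [
    [5,[0,0,-3],[0,0,0]],
    [5,[0,2,-3],[0,0,0]],
    [5,[0,3,-3],[0,0,0]],
    [5,[0,3,-1.5],[0,0,0]],
    [5,[0,0,0],[0,0,0]]
  ]
}}

```text
clock: 6.6
position: [0.496, -0.0533, 0.1764]
ee_rot: [0.105, 3.136, 0.004]
force: [0.1, 0.1, -0.3]
width: 0.545
gripper_force: 0.0
```

```bash
python3 - <<'E'
from h import *
import pickle;np.set_printoptions(precision=4,suppress=True)
s=st();c=arm.camera_params("wrist");im=arm.get_image("wrist")[:,:,::-1];cv2.imwrite("pics/w3.png",im)
t=arm.get_image("top")[:,:,::-1];cv2.imwrite("pics/top3.png",t)
pickle.dump(c,open("w3.pkl","wb"))
K=c["camera_matrix"];q=K@(c["R"]@np.array([.4945,-.0549,.049])+c["t"]);u,v=(q[:2]/q[2]).round().astype(int);print("nut guess px",u,v)
a=im[v-30:v+30,u-40:u+40];a=cv2.resize(a,(800,600),interpolation=cv2.INTER_CUBIC);cv2.imwrite("pics/nut3.png",a);print("crop origin",u-40,v-30)
E
```

```text
6.6 [ 0.496  -0.0533  0.1764] [0.067 0.998 0.003] F [ 0.1  0.1 -0.3] w 50.0 g 0.0
nut guess px 278 203
crop origin 238 173
```

View pics/nut3.png

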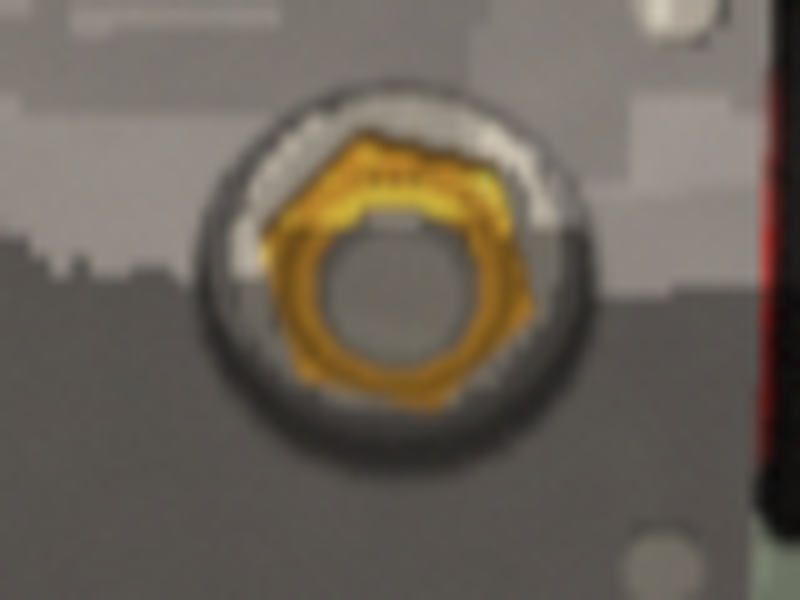

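The crop shows the carriage against the red stop face (right edge). The recess rim is centred at (397,279), the stud at (398,289), and the six hex corners are clear.

```bash
python3 - <<'E'
from h import *
import pickle;np.set_printoptions(precision=4,suppress=True)
c=pickle.load(open("w3.pkl","rb"))
f=lambda X,Y:((X+.5)/10-.5+238,(Y+.5)/10-.5+173)
print("rim",plane("wrist",f(397,279),.046,c),"stud",plane("wrist",f(398,289),.049,c))
P=np.array([plane("wrist",f(*q),.041,c)[:2] for q in[(365,130),(500,180),(532,308),(437,408),(305,382),(265,242)]])
m=P.mean(0);d=P-m;r=np.linalg.norm(d,axis=1);a=np.arctan2(d[:,1],d[:,0]);print("nut",m,r,np.degrees(a)%60)
cor=np.degrees(np.angle(np.mean(np.exp(6j*a)))/6)%60;print("corner deg",cor,"flat deg",(cor+30)%60)
print("rail dir deg",np.degrees(np.arctan2(.997,.074)))
plan([((.47,.05,.22),None,3),((.4595,.254,.2),None,6)],w=6)
E
```

```text
rim [ 0.4927 -0.0553  0.046 ] stud [ 0.493  -0.0552  0.049 ]
nut [ 0.4937 -0.0551] [0.0147 0.0134 0.0131 0.0138 0.0142 0.0135] [ 9.4359 10.8918 12.0027 11.042  14.8417 11.6859]
corner deg 11.64354526748955 flat deg 41.64354526748955
rail dir deg 85.75513794870102
[6, [1.06, 3.51, -1.52], [0.0, 0.0, 0.0]]
[6, [1.06, 3.51, -1.51], [0.0, 0.0, 0.0]]
[6, [1.07, 3.5, -1.52], [0.0, 0.0, 0.0]]
-- [0.47 0.05 0.22]
[6, [0.41, 3.38, 0.33], [0.0, 0.0, 0.0]]
[6, [0.41, 3.38, 0.34], [0.0, 0.0, 0.0]]
[6, [0.42, 3.38, 0.33], [0.0, 0.0, 0.0]]
[6, [0.41, 3.38, 0.34], [0.0, 0.0, 0.0]]
[6, [0.42, 3.38, 0.33], [0.0, 0.0, 0.0]]
[6, [0.41, 3.38, 0.34], [0.0, 0.0, 0.0]]
-- [0.4595 0.254  0.2   ]
```

>>> {"method": "send_rows", "body": {
  "increments": [
    [6,[1,3.5,-1.5],[0,0,0]],
    [6,[1,3.5,-1.5],[0,0,0]],
    [5,[1,3.5,-1.5],[0,0,0]],
    [5,[0.4,3.4,0.3],[0,0,0]],
    [5,[0.4,3.4,0.3],[0,0,0]]
  ]
}}

```text
clock: 7.2
position: [0.4688, 0.1172, 0.2129]
ee_rot: [0.117, 3.139, -0.0]
force: [0.1, 0.7, -0.1]
width: 0.545
gripper_force: 0.0
```

>>> {"method": "send_rows", "body": {
  "increments": [
    [5,[0.4,3.4,0.3],[0,0,0]],
    [5,[0.4,3.4,0.3],[0,0,0]],
    [5,[0.4,3.4,0.5],[0,0,0]],
    [5,[0.5,3.4,0.5],[0,0,0]],
    [5,[0,0,0],[0,0,0]]
  ]
}}

```text
clock: 7.7
position: [0.4606, 0.2578, 0.1953]
ee_rot: [-0.107, -3.138, 0.0]
force: [0.5, -0.8, 0.4]
width: 0.543
gripper_force: 0.0
```

```bash
python3 - <<'E'
from h import *
import pickle;np.set_printoptions(precision=4,suppress=True)
s=st();c=arm.camera_params("wrist");im=arm.get_image("wrist")[:,:,::-1];cv2.imwrite("pics/w4.png",im)
pickle.dump(c,open("w4.pkl","wb"))
K=c["camera_matrix"];q=K@(c["R"]@np.array([.4595,.254,.082])+c["t"]);u,v=(q[:2]/q[2]).round().astype(int)
a=im[v-30:v+30,u-40:u+40];a=cv2.resize(a,(800,600),interpolation=cv2.INTER_CUBIC);cv2.imwrite("pics/red4.png",a);print("crop origin",u-40,v-30)
E
```

```text
7.7 [0.4606 0.2578 0.1953] [ 0.068  0.998 -0.   ] F [ 0.5 -0.8  0.4] w 49.8 g 0.0
crop origin 236 178
```

View pics/red4.png

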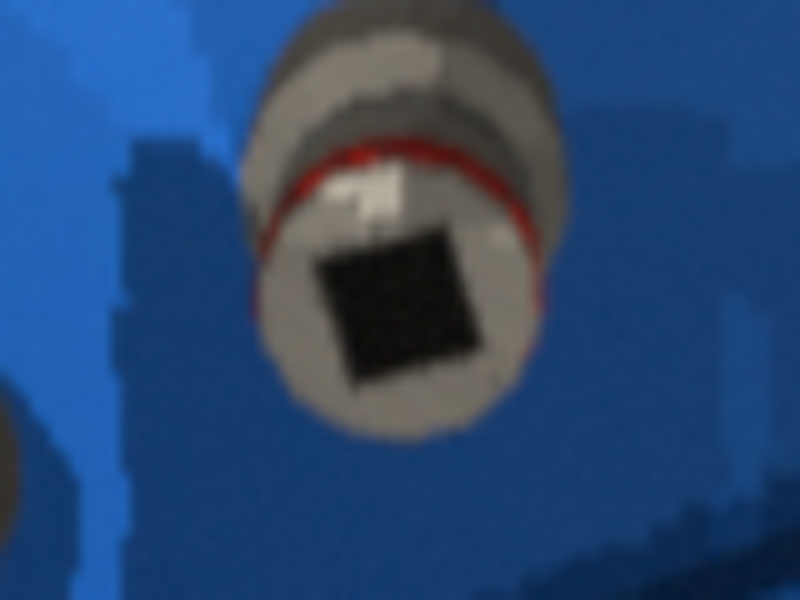

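The red socket's drive square has corners (318,262), (447,225), (482,347) and (353,387) in the crop, so its centre is at (400,305).

```bash
python3 - <<'E'
from h import *
import pickle;np.set_printoptions(precision=4,suppress=True)
c=pickle.load(open("w4.pkl","rb"))
f=lambda X,Y:((X+.5)/10-.5+236,(Y+.5)/10-.5+178)
P=np.array([plane("wrist",f(*q),.082,c)[:2] for q in[(318,262),(447,225),(482,347),(353,387)]])
m=P.mean(0);e=np.roll(P,-1,0)-P;L=np.linalg.norm(e,axis=1);a=np.arctan2(e[:,1],e[:,0])
th=np.degrees(np.angle(np.mean(np.exp(4j*a)))/4);print(m,L,"square deg mod 90",th%90)
plan([((*m,.085),None,4),((*m,.048),None,2)],w=5)
E
```

```text
[0.4594 0.2539] [0.0121 0.0118 0.0123 0.0121] square deg mod 90 12.218042935625077
[5, [0.04, -0.03, 2.76], [0.0, 0.0, 0.0]]
[5, [0.04, -0.03, 2.77], [0.0, 0.0, 0.0]]
[5, [0.04, -0.02, 2.76], [0.0, 0.0, 0.0]]
[5, [0.04, -0.03, 2.77], [0.0, 0.0, 0.0]]
-- [0.4594 0.2539 0.085 ]
[5, [-0.0, 0.0, 1.85], [0.0, 0.0, 0.0]]
[5, [-0.01, 0.01, 1.85], [0.0, 0.0, 0.0]]
-- [0.4594 0.2539 0.048 ]
```

>>> {"method": "send_rows", "body": {
  "increments": [
    [5,[0.04,0,3],[0,0,0]],
    [5,[0.04,0,3],[0,0,0]],
    [5,[0.04,-0.05,3],[0,0,0]],
    [5,[0.04,-0.05,3],[0,0,0]],
    [5,[0,0,2.7],[0,0,0]]
  ],
  "force": 35
}}

```text
clock: 8.25
position: [0.4605, 0.2505, 0.0484]
ee_rot: [-0.119, -3.139, 0.003]
force: [-0.6, 0.2, -0.5]
width: 0.543
gripper_force: 0.0
```

>>> {"method": "send_rows", "body": {
  "increments": [
    [2,[0,0,0],[0,0,0]],
    [2,[0,0,0],[0,0,0]],
    [2,[0,0,0],[0,0,0]],
    [2,[0,0,0],[0,0,0]],
    [2,[0,0,0],[0,0,0]]
  ]
}}

```text
clock: 8.75
position: [0.4613, 0.2535, 0.0511]
ee_rot: [0.115, 3.137, 0.002]
force: [-0.1, -2.0, 7.4]
width: 0.271
gripper_force: 35.0
```

```bash
python3 -c "
from h import *
st()"
```

```text
8.75 [0.4613 0.2535 0.0511] [0.073 0.997 0.001] F [-0.1 -2.   7.4] w 24.9 g 35.0
```

>>> {"method": "send_rows", "body": {
  "increments": [
    [2,[0,0,-1],[0,0,0]],
    [2,[0,0,-3],[0,0,0]],
    [2,[0,0,-4],[0,0,0]],
    [2,[0,0,-3.2],[0,0,0]],
    [2,[0,0,0],[0,0,0]]
  ]
}}

```text
clock: 9.25
position: [0.4625, 0.2546, 0.1666]
ee_rot: [0.114, 3.133, 0.008]
force: [1.5, -0.8, -1.7]
width: 0.27
gripper_force: 35.0
```

```bash
python3 -c "
from h import *
for i in range(3): arm.get_image('wrist'); s=st()
im=arm.get_image('side')[:,:,::-1];cv2.imwrite('pics/s5.png',im)
plan([((.4953,-.0552,.155),None,10)],w=2)"
```

```text
9.3 [0.4613 0.254  0.1643] [0.073 0.997 0.003] F [-0.6  0.1 -2.6] w 24.5 g 35.0
9.35 [0.4602 0.2535 0.1626] [0.072 0.997 0.001] F [-0.6 -0.1 -3.2] w 24.9 g 35.0
9.4 [0.4596 0.2531 0.1616] [ 0.072  0.997 -0.   ] F [-1.1 -0.7 -2.7] w 24.8 g 35.0
[2, [-0.58, -3.05, 0.06], [0.0, 0.0, 0.0]]
[2, [-0.58, -3.05, 0.06], [0.0, 0.0, 0.0]]
[2, [-0.58, -3.05, 0.06], [0.0, 0.0, 0.0]]
[2, [-0.58, -3.05, 0.06], [0.0, 0.0, 0.0]]
[2, [-0.58, -3.04, 0.06], [0.0, 0.0, 0.0]]
[2, [-0.58, -3.05, 0.06], [0.0, 0.0, 0.0]]
[2, [-0.59, -3.04, 0.06], [0.0, 0.0, 0.0]]
[2, [-0.58, -3.05, 0.07], [0.0, 0.0, 0.0]]
[2, [-0.59, -3.04, 0.06], [0.0, 0.0, 0.0]]
[2, [-0.58, -3.05, 0.07], [0.0, 0.0, 0.0]]
-- [ 0.4953 -0.0552  0.155 ]
```

>>> {"method": "send_rows", "body": {
  "increments": [
    [2,[-0.56,-3.05,0],[0,0,0]],
    [2,[-0.56,-3.05,0],[0,0,0]],
    [2,[-0.56,-3.05,0],[0,0,0]],
    [2,[-0.56,-3.05,0],[0,0,0]],
    [2,[-0.56,-3.05,0],[0,0,0]]
  ]
}}

```text
clock: 9.95
position: [0.4761, 0.0976, 0.1604]
ee_rot: [-0.114, -3.137, 0.002]
force: [-0.2, 1.3, -1.6]
width: 0.274
gripper_force: 35.0
```

>>> {"method": "send_rows", "body": {
  "increments": [
    [2,[-0.56,-3.05,0],[0,0,0]],
    [2,[-0.56,-3.05,0],[0,0,0]],
    [2,[-0.56,-3.05,0.3],[0,0,0]],
    [2,[-0.56,-3.05,0.3],[0,0,0]],
    [2,[-0.56,-3.05,0],[0,0,0]]
  ]
}}

```text
clock: 10.45
position: [0.4926, -0.0562, 0.1541]
ee_rot: [-0.114, -3.136, 0.001]
force: [-0.0, 0.8, -2.9]
width: 0.27
gripper_force: 35.0
```

>>> {"method": "send_rows", "body": {
  "increments": [
    [2,[0,0,1],[0,0,0]],
    [2,[0,0,2],[0,0,0]],
    [2,[0,0,1.5],[0,0,0]],
    [2,[0,0,0],[0,0,0]],
    [2,[0,0,0],[0,0,0]]
  ]
}}

```text
clock: 10.95
position: [0.4932, -0.0548, 0.1101]
ee_rot: [-0.114, -3.137, 0.0]
force: [-0.1, -0.1, -1.6]
width: 0.272
gripper_force: 35.0
```

```bash
python3 - <<'E'
from h import *
st();im=arm.get_image("side")[:,:,::-1];t=arm.get_image("top")[:,:,::-1];w=arm.get_image("wrist")[:,:,::-1];st()
g=lambda a,x,y,w_,h_,W,H:np.clip(cv2.resize(a[y:y+h_,x:x+w_],(W,H),interpolation=cv2.INTER_CUBIC)*1.3,0,255)
c=arm.camera_params("side");q=c["camera_matrix"]@(c["R"]@np.array([.4935,-.0552,.05])+c["t"]);print(q[:2]/q[2])
u,v=(q[:2]/q[2]).astype(int)
cv2.imwrite("pics/c6.png",np.hstack([g(im,u-35,v-50,70,100,420,600),g(w,235,140,95,150,380,600)]))
E
```

```text
10.95 [ 0.4932 -0.0548  0.1101] [ 0.073  0.997 -0.   ] F [-0.1 -0.1 -1.6] w 25.0 g 35.0
11.1 [ 0.4943 -0.0549  0.1112] [0.073 0.997 0.   ] F [ 0.3  0.3 -2.2] w 25.1 g 35.0
[324.59645861 198.7388225 ][ WARN:0@1.492] global loadsave.cpp:1063 imwrite_ Unsupported depth image for selected encoder is fallbacked to CV_8U.
```

View pics/c6.png

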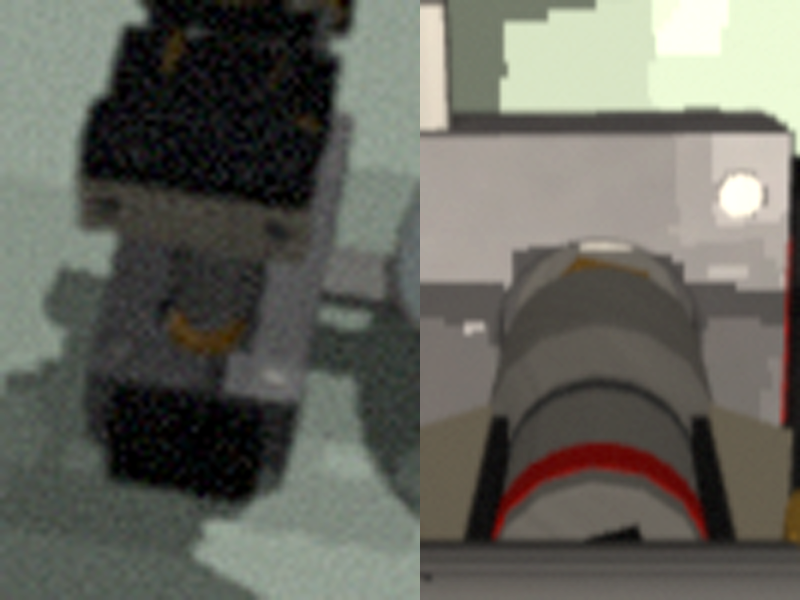

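The socket hangs upright, centred over the nut in both views. The carriage edge is still on the red face. I'll lower gently.

>>> {"method": "send_rows", "body": {
  "increments": [
    [2,[0,0,0.6],[0,0,0]],
    [2,[0,0,0.5],[0,0,0]],
    [2,[0,0,0.4],[0,0,0]],
    [2,[0,0,0.2],[0,0,0]],
    [2,[0,0,0],[0,0,0]]
  ]
}}

```text
clock: 11.6
position: [0.4937, -0.0551, 0.0933]
ee_rot: [-0.115, -3.139, 0.0]
force: [-0.7, 0.4, -3.0]
width: 0.266
gripper_force: 35.0
```

>>> {"method": "send_rows", "body": {
  "increments": [
    [2,[0,0,0.2],[0,0,0]],
    [2,[0,0,0.2],[0,0,0]],
    [2,[0,0,0],[0,0,0]],
    [2,[0,0,0],[0,0,0]]
  ]
}}

```text
clock: 12.0
position: [0.4942, -0.0551, 0.0898]
ee_rot: [0.115, 3.139, -0.0]
force: [1.9, -0.2, -2.3]
width: 0.271
gripper_force: 35.0
```

>>> {"method": "send_rows", "body": {
  "increments": [
    [2,[0,0,0.2],[0,0,0]],
    [2,[0,0,0.2],[0,0,0]],
    [2,[0,0,0.1],[0,0,0]],
    [2,[0,0,0],[0,0,0]]
  ]
}}

```text
clock: 12.4
position: [0.4944, -0.0551, 0.0847]
ee_rot: [0.114, 3.139, -0.0]
force: [3.2, -0.9, -3.9]
width: 0.267
gripper_force: 35.0
```

>>> {"method": "send_rows", "body": {
  "increments": [
    [2,[-0.05,0,0.2],[0,0,0]],
    [2,[0,0,0.2],[0,0,0]],
    [2,[0,0,0.1],[0,0,0]],
    [2,[0,0,0],[0,0,0]]
  ]
}}

```text
clock: 12.8
position: [0.4945, -0.0551, 0.0796]
ee_rot: [0.114, 3.139, -0.0]
force: [3.2, -0.6, -4.0]
width: 0.271
gripper_force: 35.0
```

>>> {"method": "send_rows", "body": {
  "increments": [
    [2,[0,0,0.1],[0,0,0]],
    [2,[0,0,0.1],[0,0,0]],
    [2,[0,0,0],[0,0,0]]
  ]
}}

```text
clock: 13.1
position: [0.4951, -0.0551, 0.079]
ee_rot: [0.114, 3.138, 0.001]
force: [-1.8, -0.0, 16.6]
width: 0.27
gripper_force: 35.0
```

>>> {"method": "send_rows", "body": {
  "increments": [
    [2,[0,0,0],[0,0,0]],
    [2,[0,0,0],[0,0,0]],
    [2,[0,0,0],[0,0,0]],
    [2,[0,0,0],[0,0,0]]
  ]
}}

```text
clock: 13.5
position: [0.495, -0.0551, 0.079]
ee_rot: [0.114, 3.138, 0.001]
force: [-0.7, -0.7, 16.6]
width: 0.271
gripper_force: 35.0
```

```bash
python3 - <<'E'
from h import *
st();im=arm.get_image("side")[:,:,::-1];t=arm.get_image("top")[:,:,::-1];w=arm.get_image("wrist")[:,:,::-1]
g=lambda a,x,y,w_,h_,W,H:np.clip(cv2.resize(a[y:y+h_,x:x+w_],(W,H),interpolation=cv2.INTER_CUBIC)*1.3,0,255).astype(np.uint8)
cv2.imwrite("pics/c7.png",np.hstack([g(im,270,140,120,225,320,600),g(w,220,110,120,150,480,600)]))
E
```

```text
13.5 [ 0.495  -0.0551  0.079 ] [0.073 0.997 0.001] F [-0.7 -0.7 16.6] w 24.9 g 35.0
```

View pics/c7.png

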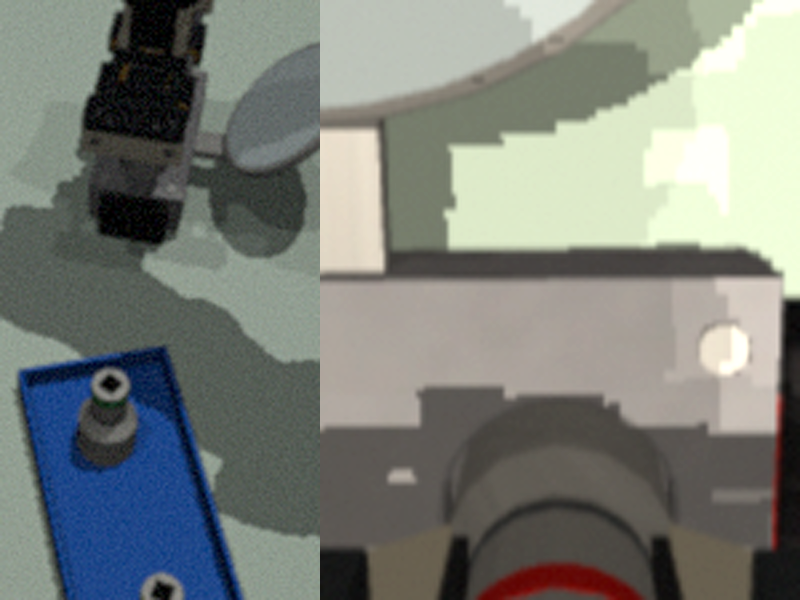

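The red socket is down inside the recess, the carriage is still on the red face, and green and yellow stand in the tray. I'm handing the job in.

```bash
python3 -c "
from cell import arm
print(arm.sign_off())"
```

```text
the job is handed in; nothing more can be done
None
```

The job is handed in, with no verdict returned: the carriage is against its stop and the red socket is held upright, fully down over the nut. I tried only red, since yellow and green were ruled out by their sizes, and those two still stand in the tray.

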